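# Select the test notch and hold the spring probe square on the board's test pad

## Task

On the orange test fixture, first swing the lever out of its rest notch into the notch that is marked by the arrow-shaped tab beside it, then let go of it. Then take the spring probe out of its stand and press its tip gently on the ringed round pad of the sloping circuit board, square to the board, with the spring tip pushed in about halfway. Finish while still holding the probe there, with the lever left in its notch and the other things on the bench undisturbed.

Things in the scene. Friction and masses are not known exactly. Their poses are not given: they have to be found in the camera images.
- fixture: Orange test fixture, fixed; deck 240 (x) by 380 (y, -180 to +200) by 50 mm high. Origin at bench height, z up, x away from the robot, y to its left. On its right (-y) a sloping bed 170 x 140 mm centred at x 0, y -85, z 105 mm, tilted 0.35 rad, low edge to the robot, carrying a green board 130 x 110 mm; parts on it stand up to 26 mm high, none over 6 mm within 25 mm of the pad. Lever on the left.
- pad: Ringed round test pad: flat brass disc 16 mm across on the sloping board, inside a thin white ring of 26 mm diameter (the board's two other pads are bare 9 mm squares). Fixed. Origin at the centre of its top face, 103 mm above the bench; z is the board's outward normal, leaning 0.35 rad from vertical towards the robot.
- lever (a joint): Lever angle, rad, about a vertical axis, positive counterclockwise from above. At 0 the arm points from the pivot along the fixture's -x; positive swings the knob towards the board (fixture's -y). Notches (gaps of 20 mm between two short pins on the quadrant) at -0.55 (rest, near the start), 0 and +0.55; stops at +-0.68. Friction: about 3 N at the knob moves it; let go, it stays where it is.
- lever_knob (a point): Centre of the top face of the lever's upright black round knob: 22 mm diameter, 35 mm of it free above the 10 mm thick steel arm, 90 mm from the pivot axis. The top face is 115 mm above the bench.
- lever_pivot (a point): Lever pivot axis at deck height (50 mm above the bench). The steel hub there is 36 mm across and 28 mm high.
- pointer: Steel arrow tab, 8 mm high, some 30 mm long, fixed on the deck outside the lever's swing, 138 mm from the pivot axis on the robot side, in line (seen from the pivot) with the wanted notch: the middle one (lever 0) or the one nearest the board (+0.55). Origin near its head, on the deck. The other of these two notches has a plain round 12 mm stud instead.
- probe: Loose spring test probe, 90 g, 160 mm long, round; z from tip to back end, origin on the axis at the end of the fully extended tip. Brass tip 6 mm thick sticks out 12 mm; cone and grey 20 mm barrel to z 75 mm; black collar 32 mm across, z 75 to 83; black grip 20 mm diameter, z 83 to 160. Starts upright in the stand, hanging by its collar on the rim.
- probe_tip (a point): End of the probe's spring tip (moves in with the spring).
- tip (a joint): How far the spring tip is pushed into the probe, m: 0 fully out, 0.010 bottomed. Needs about 0.9 N to start and 0.3 N more per mm (2.4 N at half travel).
- stand: Probe stand, fixed to the bench: steel base 90 by 90 by 12 mm with an upright open tube, 36 mm outside and 26 mm inside diameter, rim 95 mm above the bench. Origin at the bench under the tube's axis. The probe lifts straight up out of it; its tip hangs 75 mm below the rim.
- spare_board: Loose green spare circuit board 90 by 60 mm, 23 mm high with its parts; leave alone.
- tape: Loose clear tape ring 90 mm across, 20 mm high; leave alone.
- adaptor: Loose black power adaptor 85 by 45 by 30 mm; leave alone.
Things that resemble listed ones, but are neither listed nor needed, are in the scene too. Leave any pink or turquoise look-alike of the probe alone.

How it is judged:
On the way, in this order (a step that is already met when the one before it is completed fails the run):
1. the lever rests in the notch the arrow tab marks, the gripper off it (horizontal distance between lever_knob and pointer below 0.05 m and velocity of joint lever between -0.15 and 0.15 rad/s and contact force between the fingers and lever below 0.1 N), for 0.3 s.
2. the probe is lifted out of its stand in the gripper (z of probe in the frame of stand above 0.085 m and contact force between the fingers and probe above 2 N and contact force between probe and stand below 0.1 N), for 0.1 s.
At the end, for the whole second after the job is handed in: Lever untouched within about 0.12 rad of the arrow's notch; probe held in the gripper, still, clear of the stand, its tip within 7 mm of the ringed pad's centre and pressing it with 0.5 to 6 N, spring in 1 to 9.2 mm, probe within 0.14 rad (8 degrees) of square to the board (all of step 1 and distance between probe_tip and pad below 0.007 m and contact force between probe and pad between 0.5 and 6 N and value of joint tip between 0.001 and 0.0092 m and angle between the z axis of probe and the z axis of pad, either way round below 0.14 rad and contact force between the fingers and probe above 2 N and contact force between probe and stand below 0.1 N and linear speed of probe below 0.02 m/s); the arm keeps its last pose, push and grip.
It fails at once if the probe is pressed hard on the fixture or its board (over 12 N) (contact force between probe and fixture above 12 N).
It fails at once if the spare board is disturbed (moved over 20 mm) (distance of spare_board from where it was at the start of the episode above 0.02 m).
It fails at once if the tape is disturbed (moved over 20 mm) (distance of tape from where it was at the start of the episode above 0.02 m).
It fails at once if the adaptor is disturbed (moved over 20 mm) (distance of adaptor from where it was at the start of the episode above 0.02 m).
It also fails if it takes over 64 s, if anything falls off the work surface, if the arm or the gripper's body presses on something with over 40 N, if the wrist force passes 120 N, or if a joint passes its speed limit or range.

## Robot

A 6-joint arm with a two-finger parallel gripper is mounted at the origin on the work surface. World frame = base frame: x ahead of the robot, y to its left, z up, the work surface at z = 0. Lengths are in m, angles in rad, forces in N, time in s.
With the tool pointing down it reaches from about 0.35 to 0.775 m from the base axis. Payload 7.3 kg.
Tool frame: the origin (TCP) lies midway between the tips of the shut fingers; the grasp point (between the pads) lies 19 mm behind it; z points along the fingers, y is the line along which they close (so a half turn about z gives the same grasp; the last joint's range is limited). The gripper opens to 92 mm and grips with 3 to 60 N. Pads are 19 mm wide; open, the fingers measure 130 mm over their backs; the gripper's body (75 mm by 190 mm) begins 47 mm behind the grasp point.
Start: joints at [-1.472, 0.342, 1.524, -0, 1.275, -0.146], TCP at [0.127, -0.509, 0.192] pointing down, gripper open.
Joint ranges: [-2.53, 2.53], [-0.77, 2.02], [0.04, 2.7], [-1, 4.14], [0.28, 2.66], [-3.11, 3.11]. Speed limits (rad/s): [2.57, 2.57, 3.14, 3.14, 3.14, 3.14].

## Interface

Orientations are given as a 3x3 rotation matrix whose columns are the frame's x, y, z axes.
In Python, from rig import get_state, camera, get_calibration, hand_in gives the robot as it stands.
- The arm moves only by the tool servo_tool, never from a script. Its argument "commands" is a list that holds one entry, the list of rows, each a list of 4 numbers: the shift along the world's x, y, z scaled (see below), then the turn about the world's z scaled (see below). In form: [[[tx, ty, tz, spin], ...]]. A call has 1 to 10 rows; each row shifts and turns the commanded pose from where the row before left it; what a row does not reach is not made up. The controller multiplies each number of a shift by 0.15 m and each number of a turn by 180 degrees. A row lasts 1/8 s, in which the tool goes at most 62.5 mm and 10.7 degrees, less where a joint would pass 70% of its speed; a pose out of reach is approached as far as the arm can. A call with a number of a shift or a turn outside -1 to 1 is refused whole. A call with a gripper value outside its range is refused whole. "fingers" is the closure, from -1 (fully open) to 1 (shut), set as the call begins (left out, the last holds). The fingers move at their own pace and stop on an object; "squeeze" is the grip in N (left out, the last holds). Time passes only in rows, so rows that do not move let the fingers close. It gives the time, the measured TCP pose, the force, the opening and the grip force at its end, in the units of the state.
- get_state(): the state, without advancing time (a new reading comes with each control period).
- camera(name): name is "scene" or "top"; returns (picture, depth): 384x512x3 uint8, blue, green, red; 384x512 float32, m along the optical axis (not along the pixel's ray), 0 where there is no reading.
- get_calibration(name): a dict with "intrinsics" (3x3 intrinsics, pixels), "dist_coeffs" ([k1, k2, p1, p2, k3] as OpenCV has them; the pictures are not rectified), "position" and "orientation" of the camera in the world. Camera axes: x right, y down, z forward; pixel columns grow to the right and rows downward; lengths in m; the calibration is good to about 2 mm. A picture is of the moment at which its call begins. get_calibration takes no time and is no camera call.
- hand_in(): hands the job in; it is judged then, once.
The state is a dict: "time_s": time; "q": joint angles; "qd": joint speeds; "tau": joint torques, N m; "position": TCP position; "orientation": TCP orientation; "force": force on the tool from outside, world axes, zero at the start; "wrist_torque": the same for the moment, N m; "grip_width": finger opening in m; "grasp_force": force on a finger pad.
Only numpy, scipy, OpenCV 4.12 (cv2) and the standard library are available. Lean on these libraries where they do the work, as an engineer would, in place of code of your own. Each camera call takes 0.05 s, during which the arm holds its last target. There are 200 camera calls.

## Working session

There is one attempt and no reset: what is moved stays moved. The work goes in short steps, Python scripts to look and compute and a tool call to move; the robot and the scene stay as the last step left them, time stands still between calls to the robot, and variables do not carry over. Pictures are saved under pics/ and viewed, at most 10 in all, crops included, and the job is handed in when it is done.

Besides the shell and the picture viewer there is one more tool, called as name(argument=value, ...), one argument or row to a line, values as JSON. servo_tool: Moves the arm, as the interface text tells. Its arguments: {"type":"object","properties":{"commands":{"type":"array","items":{"type":"array","items":{"type":"array","items":{"type":"number","minimum":-1,"maximum":1}}}},"fingers":{"type":"number"},"squeeze":{"type":"number"}},"required":["commands"]}

```bash
mkdir -p pics; ls
cat > h.py <<'E'
import numpy as np,cv2
from rig import *
def snap(n,tag):
    im,d=camera(n); cv2.imwrite(f'pics/{tag}.png',im); np.save(f'pics/{tag}.npy',d); return im,d
def ray(n,uv):
    c=get_calibration(n);K=np.array(c['intrinsics']);D=np.array(c['dist_coeffs'])
    p=cv2.undistortPoints(np.array(uv,float).reshape(-1,1,2),K,D).reshape(-1,2)
    return np.array(c['position']),np.c_[p,np.ones(len(p))]@np.array(c['orientation']).T
def onplane(n,uv,z):
    o,r=ray(n,uv); return o+r*((z-o[2])/r[:,2])[:,None]
def withdepth(n,uv,d):
    o,r=ray(n,uv); return o+r*np.array([d[int(v),int(u)] for u,v in uv])[:,None]
E
python3 - <<'E'
from h import *
a,_=snap('top','top0');b,_=snap('scene','scene0')
cv2.imwrite('pics/t0.png',cv2.resize(a,(800,600)));cv2.imwrite('pics/s0.png',cv2.resize(b,(800,600)))
for n in('top','scene'):
    c=get_calibration(n);print(n,c['position'],c['orientation'],c['intrinsics'])
E
```

```text
pics
top [0.36439628 0.04433892 1.2442154 ] [[ 0.00146334 -0.99400986  0.10928062]
 [-0.9999968  -0.00168015 -0.00189194]
 [ 0.00206421 -0.1092775  -0.99400914]] [[383.93490741   0.         258.40633982]
 [  0.         383.93490741 194.16442309]
 [  0.           0.           1.        ]]
scene [ 0.77432812 -0.31560834  0.90008619] [[ 0.82007411  0.48720954 -0.30017547]
 [ 0.57218059 -0.70669273  0.41616674]
 [-0.00937142 -0.51304215 -0.85831226]] [[374.0542241    0.         250.14871158]
 [  0.         374.0542241  191.62554596]
 [  0.           0.           1.        ]]
```

View pics/t0.png

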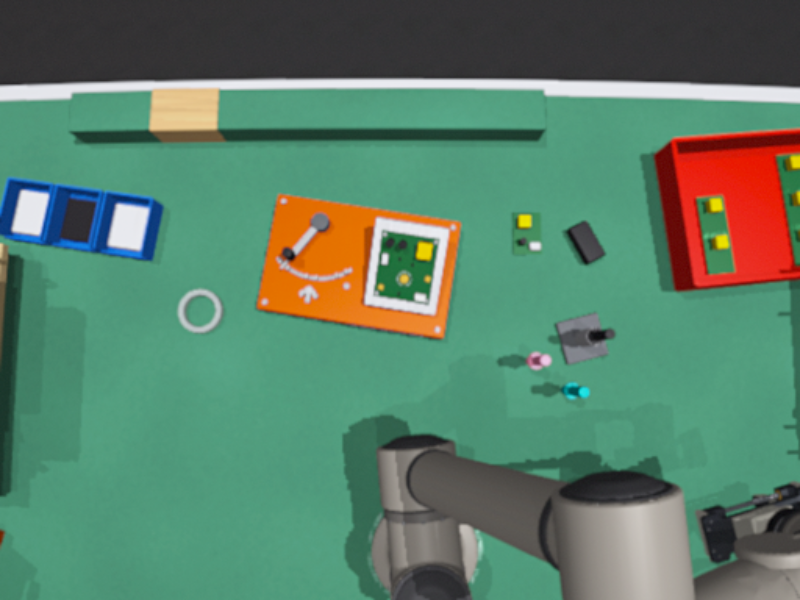

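View pics/s0.png

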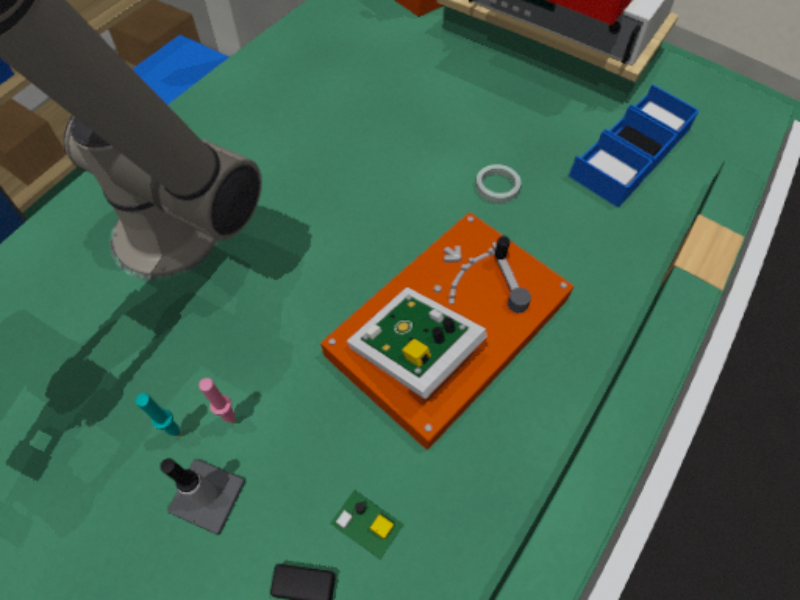

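The top view (800x600) shows the fixture at (360,265), hub (320,222), knob (289,254), arrow (308,293) next to the middle notch, stud (347,286), and ringed pad (404,279). The probe's back end is at (607,335). The scene view agrees: arrow (452,255), knob (502,243), pad (403,327), probe end (170,466).

Run:
```python
from h import *
f=800/512
a=cv2.imread('pics/top0.png');b=cv2.imread('pics/scene0.png')
hsv=cv2.cvtColor(a,cv2.COLOR_BGR2HSV)
m=cv2.inRange(hsv,(3,180,120),(16,255,255));m[:, :140]=0;m[:,310:]=0;m[:110]=0;m[230:]=0
m=cv2.morphologyEx(m,cv2.MORPH_CLOSE,np.ones((25,25)))
c=max(cv2.findContours(m,0,2)[0],key=cv2.contourArea)
r=cv2.boxPoints(cv2.minAreaRect(c));P=onplane('top',r,.05);print('deck',P.round(4).tolist())
for i in range(4):
    e=P[(i+1)%4]-P[i];print(np.linalg.norm(e).round(4),np.degrees(np.arctan2(e[1],e[0])).round(2))
def g(n,u,v,z):print(n,(u,v),z,onplane(n,[(u/f,v/f)],z)[0].round(4))
for z,t,s in((.078,(320,221),(520,297)),(.115,(289,254),(503,241)),(.058,(308,293),(452,255)),(.103,(404,279),(403,327)),(.18,(608,334),(169,465)),(.095,(586,338),(187,481))):
    g('top',*t,z);g('scene',*s,z)
W=np.hstack([cv2.resize(a[140:210,170:270],(800,560),interpolation=2)])
cv2.imwrite('pics/c1.png',W)
cv2.imwrite('pics/c2.png',np.vstack([cv2.resize(b[130:230,210:350],(770,550)[:2],interpolation=2)]))
cv2.imwrite('pics/c3.png',np.hstack([cv2.resize(b[275:345,90:160],(400,400),interpolation=2),cv2.resize(a[190:240,350:400],(400,400),interpolation=2)]))
```

```text
deck [[0.4852, 0.3379, 0.05], [0.7245, 0.3068, 0.05], [0.6618, -0.0736, 0.05], [0.426, -0.0341, 0.05]]
0.2413 -7.41
0.3855 -99.36
0.2391 170.5
0.3767 80.96
top (320, 221) 0.078 [0.6573 0.2091 0.078 ]
scene (520, 297) 0.078 [0.6595 0.2077 0.078 ]
top (289, 254) 0.115 [0.5834 0.2622 0.115 ]
scene (503, 241) 0.115 [0.589  0.2647 0.115 ]
top (308, 293) 0.058 [0.5153 0.2333 0.058 ]
scene (452, 255) 0.058 [0.5163 0.2285 0.058 ]
top (404, 279) 0.103 [0.537  0.0418 0.103 ]
scene (403, 327) 0.103 [0.5394 0.0408 0.103 ]
top (608, 334) 0.18 [ 0.4268 -0.3237  0.18  ]
scene (169, 465) 0.18 [ 0.4311 -0.3257  0.18  ]
top (586, 338) 0.095 [ 0.4241 -0.3096  0.095 ]
scene (187, 481) 0.095 [ 0.4276 -0.3278  0.095 ]
```

View pics/c1.png

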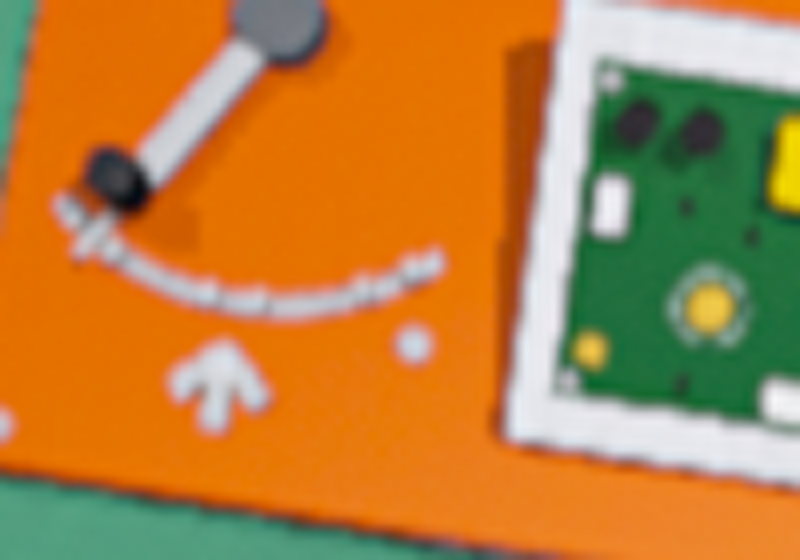

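View pics/c3.png

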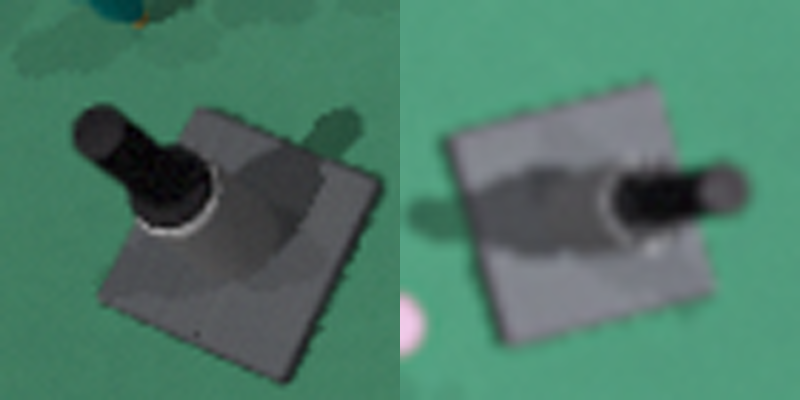

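The crops put the knob top at (184.0,161.5) in the native top image, the hub at (204.8,142.5), the pad at (258.5,178.4) and the probe end at (390.2,213.8). In the native scene image the probe end is at (107.5,298.3).

Run:
```python
from h import *
s=get_state();print(np.round(s['orientation'],3).tolist(),np.round(s['position'],4),s['grip_width'],s['time_s'],np.round(s['force'],2))
def tri(t,c):
    o1,r1=ray('top',[t]);o2,r2=ray('scene',[c]);A=np.c_[r1[0],-r2[0]];k=np.linalg.lstsq(A,o2-o1,rcond=None)[0]
    p=o1+r1[0]*k[0];q=o2+r2[0]*k[1];return ((p+q)/2).round(4),np.linalg.norm(p-q).round(4)
f=800/512
print('probe',tri((390.25,213.75),(107.5,298.3)))
b=cv2.imread('pics/scene0.png');a=cv2.imread('pics/top0.png')
def blob(im,lo,hi,box):
    x0,y0,x1,y1=box;m=cv2.inRange(cv2.cvtColor(im,cv2.COLOR_BGR2HSV),lo,hi)[y0:y1,x0:x1];M=cv2.moments(m,True);return (M['m10']/M['m00']+x0,M['m01']/M['m00']+y0),M['m00']
pt,n1=blob(a,(18,120,120),(32,255,255),(252,171,265,186));ps,n2=blob(b,(15,100,110),(35,255,255),(250,202,266,216))
print('pad',pt,n1,ps,n2,tri(pt,ps),onplane('top',[pt],.103),onplane('scene',[ps],.103))
print('knob',onplane('top',[(184,161.5)],.115),'hub',onplane('top',[(204.75,142.5)],.078))
d=np.load('pics/top0.npy')
for n,uv in(('probe',(390,213.5)),('pink',(348,230)),('turq',(371,251)),('knob',(184,161)),('pad',(258,178))):print(n,withdepth('top',[uv],d)[0].round(4))
```

```text
[[0.97, 0.242, -0.0], [0.242, -0.97, 0.001], [0.0, -0.001, -1.0]] [ 0.1272 -0.509   0.1917] 0.09202554211088634 0.1 [ 0.72 -0.01 -0.4 ]
probe (array([ 0.4276, -0.3283,  0.1739]), np.float64(0.0017))
pad (258.2962962962963, 178.14814814814815) 27.0 (257.7, 208.53333333333333) 30.0 (array([0.5381, 0.0424, 0.1031]), np.float64(0.0006)) [[0.53827071 0.04256827 0.103     ]] [[0.5378456  0.04217959 0.103     ]]
knob [[0.58660066 0.26521879 0.115     ]] hub [[0.65394459 0.20919942 0.078     ]]
probe [ 0.4276 -0.3267  0.1786]
pink [ 0.382  -0.2099  0.1649]
turq [ 0.3228 -0.2765  0.1563]
knob [0.5876 0.2648 0.1175]
pad [0.5387 0.0435 0.1032]
```

View pics/c2.png

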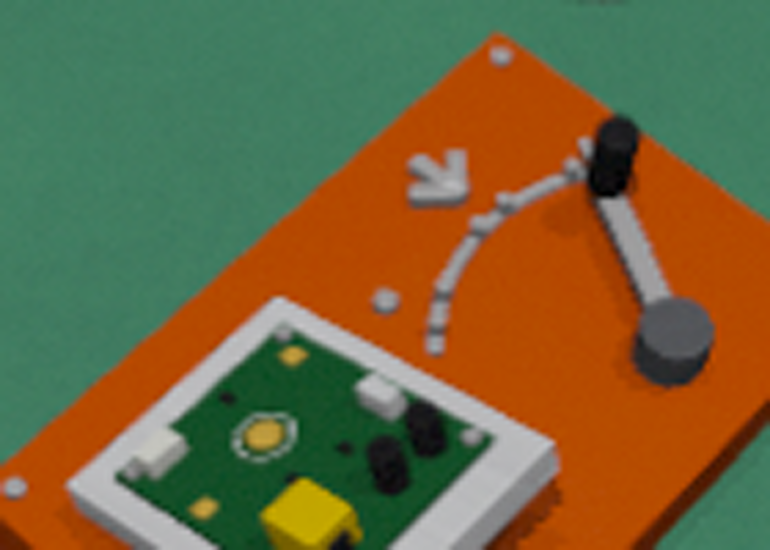

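servo_tool(
  commands=[
    [[0,0,0.4,0],[0.25,0.26,0.02,-0.016],[0.25,0.26,0,-0.016],[0.25,0.26,0,-0.016],[0.25,0.26,0,-0.016],[0.25,0.26,0,-0.016],[0.25,0.26,0,-0.016],[0.25,0.26,0,-0.016],[0.25,0.26,0,-0.016]],
  ],
  fingers=-1,
  squeeze=10,
)

```text
time_s: 1.23
position: [0.4281, -0.1958, 0.2551]
orientation: [[0.987, -0.158, -0.0], [-0.158, -0.987, 0.0], [-0.0, 0.0, -1.0]]
force: [0.4, -1.2, 0.7]
grip_width: 0.0921
grasp_force: 0.0
```

servo_tool(
  commands=[
    [[0.118,0.34,0,0],[0.118,0.34,0,0],[0.118,0.34,0,0],[0.118,0.34,0,0],[0.118,0.34,0,0],[0.118,0.34,0,0],[0.118,0.34,0,0],[0.118,0.34,0,0],[0.118,0.34,0,0],[0,0,0,0]],
  ],
  fingers=-0.2,
)

```text
time_s: 2.48
position: [0.5863, 0.2651, 0.2532]
orientation: [[0.988, -0.153, -0.003], [-0.153, -0.988, -0.0], [-0.002, 0.0, -1.0]]
force: [1.1, -1.0, -0.9]
grip_width: 0.0552
grasp_force: 0.0
```

servo_tool(
  commands=[
    [[0,0,-0.3,0],[0,0,-0.35,0],[0,0,-0.3,0],[0,0,-0.15,0],[0,0,0,0]],
  ],
)

```text
time_s: 3.1
position: [0.5851, 0.2603, 0.0883]
orientation: [[0.988, -0.157, -0.005], [-0.157, -0.988, -0.002], [-0.004, 0.003, -1.0]]
force: [0.5, 0.3, 0.9]
grip_width: 0.055
grasp_force: 0.0
```

servo_tool(
  commands=[
    [[0,0,0,0],[0,0,0,0],[0,0,0,0],[0,0,0,0]],
  ],
  fingers=1,
  squeeze=8,
)

```text
time_s: 3.6
position: [0.5867, 0.2617, 0.0909]
orientation: [[0.988, -0.157, 0.001], [-0.157, -0.988, 0.0], [0.001, -0.0, -1.0]]
force: [-0.7, -0.6, -0.5]
grip_width: 0.0194
grasp_force: 0.0
```

servo_tool(
  commands=[
    [[0,0,0,0]],
  ],
)

```text
time_s: 3.72
position: [0.5866, 0.2617, 0.0905]
orientation: [[0.988, -0.157, 0.0], [-0.157, -0.988, -0.0], [0.0, 0.0, -1.0]]
force: [0.3, -0.2, 0.4]
grip_width: 0.0101
grasp_force: 0.0
```

Run:
```python
from h import *
a,_=snap('scene','s1');c,_=snap('top','t1')
cv2.imwrite('pics/v1.png',np.hstack([cv2.resize(a[90:210,240:360],(400,400),interpolation=2),cv2.resize(c[110:210,140:240],(400,400),interpolation=2)]))
```

```text
(no output)
```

View pics/v1.png

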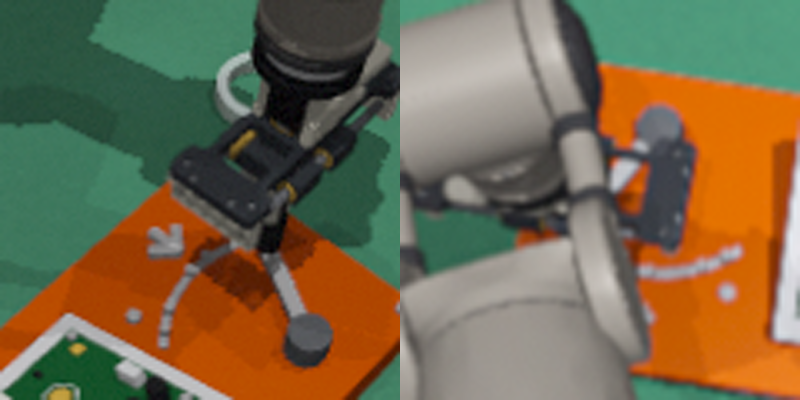

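The scene crop has a black upright at (270,225), either the knob or the shut fingers, and the lever arm still at rest. The pads closed to 10 mm without force, so I'll check with depth.

Run:
```python
from h import *
d=np.load('pics/s1.npy');d0=np.load('pics/scene0.npy');im=cv2.imread('pics/s1.png')
for v in range(145,172,3):
    print(v,[tuple((withdepth('scene',[(u,v)],d)[0]*1000).round().astype(int)) for u in range(310,334,3)])
print('before')
for v in range(148,169,4):
    print(v,[tuple((withdepth('scene',[(u,v)],d0)[0]*1000).round().astype(int)) for u in range(313,331,3)])
s=get_state();print(s['grip_width'],s['grasp_force'],s['position'])
cv2.imwrite('pics/v2.png',cv2.resize(im[120:190,280:360],(800,600)[:2],interpolation=2))
```

```text
145 [(np.int64(582), np.int64(185), np.int64(232)), (np.int64(588), np.int64(188), np.int64(234)), (np.int64(593), np.int64(193), np.int64(233)), (np.int64(599), np.int64(196), np.int64(234)), (np.int64(602), np.int64(206), np.int64(225)), (np.int64(604), np.int64(223), np.int64(209)), (np.int64(611), np.int64(222), np.int64(215)), (np.int64(616), np.int64(228), np.int64(213))]
148 [(np.int64(586), np.int64(177), np.int64(234)), (np.int64(591), np.int64(182), np.int64(232)), (np.int64(598), np.int64(184), np.int64(235)), (np.int64(603), np.int64(189), np.int64(233)), (np.int64(603), np.int64(211), np.int64(209)), (np.int64(608), np.int64(216), np.int64(208)), (np.int64(614), np.int64(221), np.int64(207)), (np.int64(617), np.int64(233), np.int64(196))]
151 [(np.int64(591), np.int64(170), np.int64(233)), (np.int64(596), np.int64(174), np.int64(233)), (np.int64(602), np.int64(177), np.int64(234)), (np.int64(607), np.int64(181), np.int64(234)), (np.int64(606), np.int64(204), np.int64(208)), (np.int64(595), np.int64(265), np.int64(133)), (np.int64(571), np.int64(373), np.int64(-3)), (np.i
[... 3350 characters left out ...]
, np.int64(300), np.int64(50)), (np.int64(597), np.int64(306), np.int64(49))]
164 [(np.int64(569), np.int64(269), np.int64(49)), (np.int64(576), np.int64(275), np.int64(49)), (np.int64(590), np.int64(257), np.int64(81)), (np.int64(597), np.int64(262), np.int64(80)), (np.int64(597), np.int64(287), np.int64(52)), (np.int64(604), np.int64(294), np.int64(49))]
168 [(np.int64(577), np.int64(257), np.int64(51)), (np.int64(583), np.int64(263), np.int64(48)), (np.int64(594), np.int64(254), np.int64(68)), (np.int64(602), np.int64(256), np.int64(73)), (np.int64(604), np.int64(274), np.int64(53)), (np.int64(611), np.int64(279), np.int64(53))]
0.0025017329989541425 0.0 [0.58654091 0.26165645 0.09034085]
```

View pics/v2.png

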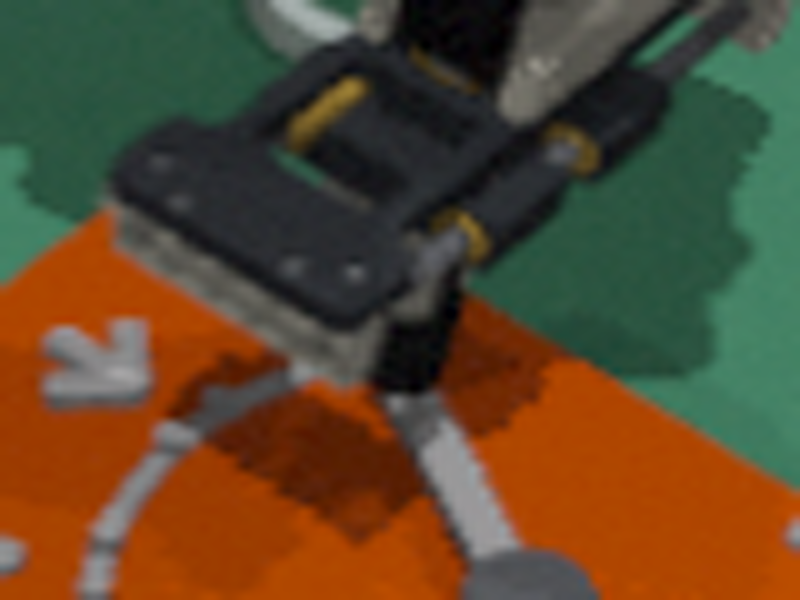

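The zoom shows the knob unmoved at (410,360). A grey finger part sits just above or in front of its top at (400,290), and the lever and quadrant are untouched. The fingers seem to be higher than reported, so I'll lift and measure them in the clear.

servo_tool(
  commands=[
    [[0,0,0.4,0],[0,0,0.4,0],[0,0,0,0],[0,0,0,0]],
  ],
)

```text
time_s: 4.32
position: [0.5862, 0.2615, 0.2098]
orientation: [[0.988, -0.157, -0.001], [-0.157, -0.988, -0.0], [-0.001, 0.0, -1.0]]
force: [-0.3, 0.3, 0.0]
grip_width: 0.0007
grasp_force: 0.0
```

Run:
```python
from h import *
s=get_state();print(s['position'],s['grip_width'],s['q'])
im,d=snap('scene','s2');d0=np.load('pics/scene0.npy')
p=s['position'];c=get_calibration('scene');R=np.array(c['orientation']);K=np.array(c['intrinsics'])
uv=cv2.projectPoints(np.array([p,p+[0,0,.03]]),cv2.Rodrigues(R.T)[0],-R.T@np.array(c['position']),K,np.array(c['dist_coeffs']))[0].reshape(-1,2)
print('tcp px',uv)
u,v=uv[0].astype(int);x0,y0=u-40,v-50
w=cv2.resize(im[y0:y0+80,x0:x0+80],(600,600),interpolation=2)
cv2.circle(w,tuple(((uv[0]-[x0,y0])*7.5).astype(int)),5,(255,0,255),2)
cv2.imwrite('pics/v3.png',w);print(x0,y0)
for vv in range(v-14,v+12,3):print(vv,[tuple(int(q) for q in withdepth('scene',[(uu,vv)],d)[0]*1000) for uu in range(u-9,u+12,3)])
```

```text
[0.58615638 0.26153347 0.20977749] 0.0006888631487834238 [ 3.00410679e-01  5.53774855e-01  1.13588879e+00 -8.65786025e-05
  1.45284270e+00  2.02852799e+00]
tcp px [[326.21570656 130.99027193]
 [328.26175438 122.66108108]]
286 80
116 [(591, 166, 351), (596, 170, 350), (601, 172, 352), (606, 175, 352), (610, 181, 349), (608, 206, 326), (596, 264, 266)]
119 [(593, 163, 346), (600, 162, 351), (604, 166, 350), (608, 172, 347), (607, 194, 327), (595, 253, 266), (598, 266, 255)]
122 [(594, 165, 336), (602, 160, 346), (606, 165, 344), (609, 174, 338), (593, 244, 262), (596, 255, 254), (534, 486, 0)]
125 [(593, 170, 322), (602, 163, 334), (607, 165, 335), (522, 440, 20), (527, 455, 9), (532, 468, 0), (540, 474, 0)]
128 [(595, 170, 314), (601, 171, 317), (608, 167, 326), (523, 443, 4), (530, 451, 1), (537, 460, -3), (545, 465, -1)]
131 [(503, 423, -4), (603, 168, 312), (774, -315, 900), (528, 436, 0), (536, 440, 1), (543, 447, 0), (552, 450, 3)]
134 [(511, 409, 0), (518, 414, 0), (526, 421, -1), (534, 425, 0), (540, 434, -4), (549, 437, -1), (557, 443, -1)]
137 [(518, 396, 3), (524, 405, 0), (532, 409, 0), (540, 414, 0), (546, 423, -3), (554, 427, -1), (562, 432, -1)]
140 [(522, 389, 0), (530, 392, 1), (536, 403, -5), (545, 406, -1), (553, 408, 1), (560, 416, -1), (568, 420, 0)]
```

View pics/v3.png

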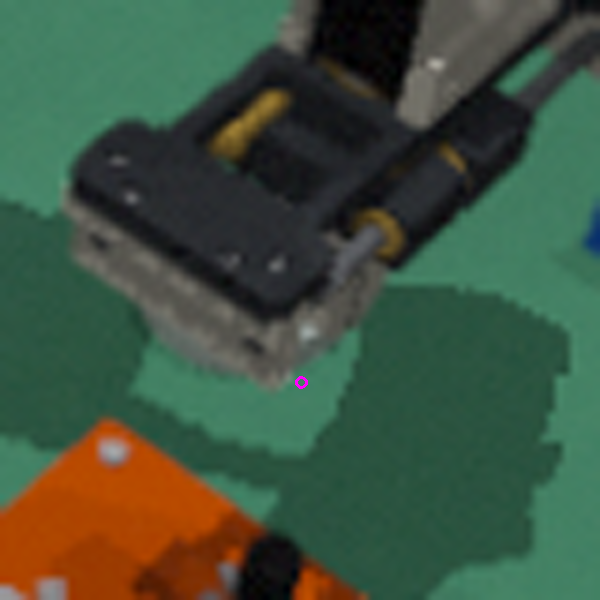

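The TCP's projected pixel (301,382) lies on bare bench, and the finger bottoms show at z ≈ 0.245 against a reported 0.21. Horizontal position fits, but the real tips are about 35 mm above the reported TCP, so I'll correct heights by that and watch the force.

servo_tool(
  commands=[
    [[0,0.02,-0.2,0],[0,0,-0.2,0],[0,0,-0.2,0],[0,0,0,0]],
  ],
  fingers=-0.2,
)

```text
time_s: 4.88
position: [0.5839, 0.2638, 0.116]
orientation: [[0.988, -0.157, -0.009], [-0.157, -0.988, -0.003], [-0.008, 0.004, -1.0]]
force: [-0.5, 0.0, 0.8]
grip_width: 0.0357
grasp_force: 0.0
```

servo_tool(
  commands=[
    [[0,0,-0.1,0],[0,0,-0.1,0],[0,0,-0.1,0],[0,0,-0.06,0],[0,0,0,0],[0,0,0,0]],
  ],
)

```text
time_s: 5.62
position: [0.5869, 0.2648, 0.0668]
orientation: [[0.988, -0.157, 0.001], [-0.157, -0.988, 0.0], [0.001, -0.0, -1.0]]
force: [0.4, -0.4, -0.4]
grip_width: 0.0555
grasp_force: 0.0
```

servo_tool(
  commands=[
    [[0,0,0,0],[0,0,0,0],[0,0,0,0],[0,0,0,0]],
  ],
  fingers=1,
  squeeze=8,
)

```text
time_s: 6.12
position: [0.5856, 0.2664, 0.0665]
orientation: [[0.988, -0.157, -0.001], [-0.157, -0.988, 0.003], [-0.002, -0.002, -1.0]]
force: [-2.6, 4.9, 1.2]
grip_width: 0.0215
grasp_force: 8.0
```

servo_tool(
  commands=[
    [[-0.045,-0.063,0,0],[0,0,0,0],[-0.039,-0.074,0,0],[0,0,0,0],[-0.029,-0.079,0,0],[0,0,0,0],[-0.016,-0.071,0,0],[0,0,0,0],[0,0,0,0]],
  ],
)

```text
time_s: 7.25
position: [0.5661, 0.2217, 0.0664]
orientation: [[0.988, -0.157, -0.002], [-0.157, -0.988, -0.0], [-0.002, 0.001, -1.0]]
force: [-5.4, 0.9, 3.9]
grip_width: 0.0217
grasp_force: 8.0
```

servo_tool(
  commands=[
    [[0,0,0,0],[0,0,0,0],[0,0,0,0],[0,0,0,0],[0,0,0,0]],
  ],
  fingers=-0.2,
)

```text
time_s: 7.88
position: [0.5673, 0.2215, 0.0663]
orientation: [[0.988, -0.157, 0.0], [-0.157, -0.988, -0.0], [0.0, 0.0, -1.0]]
force: [-0.9, 0.5, 0.2]
grip_width: 0.0549
grasp_force: 0.0
```

servo_tool(
  commands=[
    [[0,0,0.15,0],[0,0,0.3,0],[0,0,0.4,0],[0,0,0.4,0],[0,0,0,0]],
  ],
)

```text
time_s: 8.5
position: [0.5696, 0.2222, 0.2599]
orientation: [[0.988, -0.157, 0.011], [-0.157, -0.988, 0.003], [0.011, -0.004, -1.0]]
force: [0.1, 0.5, -0.2]
grip_width: 0.0552
grasp_force: 0.0
```

servo_tool(
  commands=[
    [[-0.094,-0.366,0,0],[-0.094,-0.366,0,0],[-0.094,-0.366,0,0],[-0.094,-0.366,0,0],[-0.094,-0.366,0,0],[-0.094,-0.366,0,0],[-0.094,-0.366,0,0],[-0.094,-0.366,0,0],[-0.094,-0.366,0,0],[-0.094,-0.366,0,0]],
  ],
)

```text
time_s: 9.75
position: [0.4252, -0.3288, 0.2529]
orientation: [[0.988, -0.157, -0.001], [-0.157, -0.988, 0.001], [-0.001, -0.001, -1.0]]
force: [0.6, -0.4, 0.5]
grip_width: 0.055
grasp_force: 0.0
```

Run:
```python
from h import *
for n in('top','scene'):
    im,d=snap(n,n+'3')
    o=onplane
    c=get_calibration(n);R=np.array(c['orientation'])
    u,v=cv2.projectPoints(np.array([[.567,.2226,.115]]),cv2.Rodrigues(R.T)[0],-R.T@np.array(c['position']),np.array(c['intrinsics']),np.array(c['dist_coeffs']))[0].ravel()
    x,y=int(u)-12,int(v)-12
    m=cv2.inRange(cv2.cvtColor(im,cv2.COLOR_BGR2HSV),(0,0,0),(180,255,70))[y:y+24,x:x+24]
    ys,xs=np.nonzero(m);P=withdepth(n,np.c_[xs+x,ys+y],d);k=P[:,2]>.108
    print(n,len(xs),P[k].mean(0) if k.any() else None,onplane(n,[(xs.mean()+x,ys.mean()+y)],.1))
s=get_state();print(s['position'],s['time_s'])
```

```text
top 26 [0.56610591 0.21954338 0.11516062] [[0.56741838 0.22037678 0.1       ]]
scene 92 [0.56938566 0.21757107 0.11379816] [[0.56951973 0.2170923  0.1       ]]
[ 0.42400864 -0.33190748  0.25207625] 9.85
```

servo_tool(
  commands=[
    [[0,0,0,0],[0,0,0,0]],
  ],
)

```text
time_s: 10.1
position: [0.4265, -0.3261, 0.2536]
orientation: [[0.988, -0.155, -0.0], [-0.155, -0.988, 0.001], [-0.0, -0.001, -1.0]]
force: [0.3, 0.4, 0.6]
grip_width: 0.0551
grasp_force: 0.0
```

Settled on the probe's axis, so I'll descend.

servo_tool(
  commands=[
    [[0.006,-0.005,-0.25,0],[0,0,-0.25,0],[0,0,-0.2,0],[0,0,-0.15,0],[0,0,-0.1,0],[0,0,-0.06,0],[0,0,-0.04,0],[0,0,0,0],[0,0,0,0]],
  ],
)

```text
time_s: 11.22
position: [0.4274, -0.3285, 0.0969]
orientation: [[0.988, -0.157, 0.001], [-0.157, -0.988, -0.001], [0.001, 0.001, -1.0]]
force: [0.1, -0.2, -0.5]
grip_width: 0.055
grasp_force: 0.0
```

servo_tool(
  commands=[
    [[0,0,0,0],[0,0,0,0],[0,0,0,0],[0,0,0,0],[0,0,0,0]],
  ],
  fingers=1,
  squeeze=10,
)

```text
time_s: 11.85
position: [0.427, -0.3281, 0.0963]
orientation: [[0.988, -0.157, -0.0], [-0.157, -0.988, 0.0], [-0.0, -0.0, -1.0]]
force: [1.0, -0.5, 0.1]
grip_width: 0.02
grasp_force: 10.0
```

servo_tool(
  commands=[
    [[0,0,0.1,0],[0,0,0.1,0],[0,0,0.1,0],[0,0,0,0],[0,0,0,0]],
  ],
)

```text
time_s: 12.48
position: [0.4269, -0.328, 0.1412]
orientation: [[0.988, -0.157, -0.0], [-0.157, -0.988, 0.0], [-0.0, -0.0, -1.0]]
force: [0.3, 0.9, -1.5]
grip_width: 0.0196
grasp_force: 10.0
```

servo_tool(
  commands=[
    [[-0.033,0.005,0,0],[-0.033,0.005,0,0],[-0.033,0.005,0,0],[-0.033,0.005,0,0],[0,0,0,0]],
  ],
)

```text
time_s: 13.1
position: [0.4068, -0.325, 0.1413]
orientation: [[0.988, -0.157, -0.0], [-0.157, -0.988, 0.0], [-0.0, -0.0, -1.0]]
force: [0.7, 0.4, -0.5]
grip_width: 0.0198
grasp_force: 10.0
```

Force is low and the probe is turning in the pads, so I'll continue.

servo_tool(
  commands=[
    [[-0.033,0.005,0,0],[-0.033,0.005,0,0],[-0.033,0.005,0,0],[-0.033,0.005,0,0],[0,0,0,0],[0,0,0,0]],
  ],
)

```text
time_s: 13.85
position: [0.3873, -0.3222, 0.1414]
orientation: [[0.988, -0.157, -0.0], [-0.157, -0.988, -0.0], [-0.0, 0.0, -1.0]]
force: [-0.1, 0.3, -0.6]
grip_width: 0.0196
grasp_force: 10.0
```

servo_tool(
  commands=[
    [[0,0,0,0],[0,0,0.1,0],[0,0,0.2,0],[0,0,0.3,0],[0,0,0.2,0],[0,0,0,0],[0,0,0,0]],
  ],
  squeeze=20,
)

```text
time_s: 14.72
position: [0.387, -0.3217, 0.2599]
orientation: [[0.988, -0.157, -0.002], [-0.157, -0.988, 0.002], [-0.002, -0.001, -1.0]]
force: [-0.5, -0.4, -1.2]
grip_width: 0.0192
grasp_force: 20.0
```

Run:
```python
from h import *
s=get_state();p=s['position'];print(p,s['time_s'],s['force'])
ims=[]
for n in('scene','top'):
    im,d=snap(n,n+'4');c=get_calibration(n);R=np.array(c['orientation'])
    u,v=cv2.projectPoints(np.array([p]),cv2.Rodrigues(R.T)[0],-R.T@np.array(c['position']),np.array(c['intrinsics']),np.array(c['dist_coeffs']))[0].ravel().astype(int)
    x=max(u-50,0);y=min(max(v-50,0),284);print(n,u,v,x,y);ims.append(cv2.resize(im[y:y+100,x:x+100],(400,400),interpolation=2))
cv2.imwrite('pics/v4.png',np.hstack(ims))
```

```text
[ 0.38698983 -0.32167634  0.25994329] 14.725 [-0.54988445 -0.42608141 -1.16188157]
scene 78 270 28 220
top 399 227 349 177
```

View pics/v4.png

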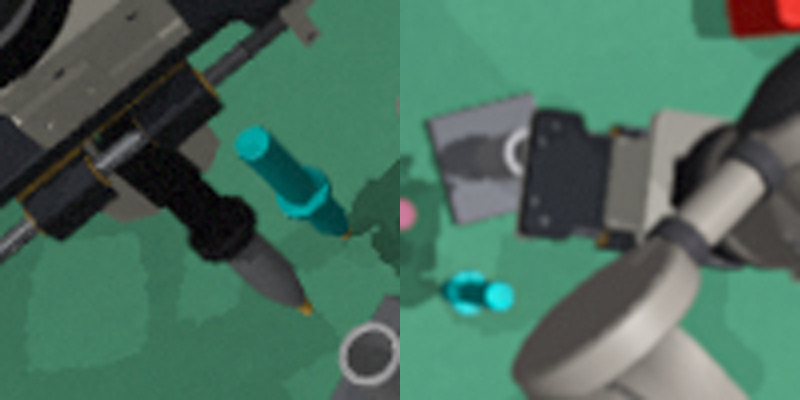

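The scene crop shows the probe held tilted: tip at (307,310), i.e. native (104.8,297.5), and collar centre at (223,228), i.e. (83.8,277). The stand is empty and the look-alikes are undisturbed. I'll intersect these rays with the pads' mid-plane to get the tilt.

Run:
```python
from h import *
s=get_state();p=np.array(s['position']);R=np.array(s['orientation']);n=R[:,1];ax=R[:,0]
im=cv2.imread('pics/scene4.png');d=np.load('pics/scene4.npy')
def ip(uv):
    o,r=ray('scene',[uv]);return o+r[0]*((p-o)@n)/(r[0]@n)
pts={k:ip(v) for k,v in dict(tip=(104.75,297.5),cone=(100,292.3),coll=(83.75,277),bar=(91.7,285),grip=(73,266.5)).items()}
q0=pts['tip']
for k,q in pts.items():
    v=q-q0;print(k,q.round(4),'len',np.linalg.norm(v).round(4),'tilt',np.arctan2(-(v@ax),v[2]).round(3))
# depth cloud of the barrel: PCA direction
for u,v in((100,293),(96,289),(92,285),(88,281),(84,277),(79,272),(74,267)):print((u,v),withdepth('scene',[(u,v)],d)[0].round(4), 'off-plane',((withdepth('scene',[(u,v)],d)[0]-p)@n).round(4))
```

```text
tip [ 0.4359 -0.3293  0.2018] len 0.0 tilt -0.0
cone [ 0.4247 -0.3275  0.2092] len 0.0136 tilt 0.994
coll [ 0.4068 -0.3248  0.263 ] len 0.0679 tilt 0.45
bar [ 0.4188 -0.3266  0.2426] len 0.0443 tilt 0.402
grip [ 0.3942 -0.3228  0.2935] len 0.1009 tilt 0.433
(100, 293) [ 0.4294 -0.3283  0.2166] off-plane 0.0001
(96, 289) [ 0.4276 -0.3272  0.2362] off-plane -0.0008
(92, 285) [ 0.423  -0.3262  0.2495] off-plane -0.0011
(88, 281) [ 0.4209 -0.3252  0.2666] off-plane -0.0018
(84, 277) [ 0.4124 -0.3243  0.2721] off-plane -0.0013
(79, 272) [ 0.4094 -0.3232  0.2913] off-plane -0.002
(74, 267) [ 0.4035 -0.3222  0.3049] off-plane -0.0021
```

```bash
cat > fit.py <<'E'
from h import *
from scipy.optimize import least_squares
def fit(tag,a,b,skip,tip,n='scene',w=3.2):
    """a,b: pixels on the axis; fit a 10 mm radius cylinder to depth points near the segment"""
    d=np.load(f'pics/{tag}.npy');a=np.array(a,float);b=np.array(b,float);L=np.linalg.norm(b-a);t=(b-a)/L
    U,V=np.meshgrid(np.arange(512),np.arange(384));q=np.c_[U.ravel(),V.ravel()]-a
    s=q@t;e=q@[-t[1],t[0]];k=(s>0)&(s<L)&(abs(e)<w)&~((s>skip[0]*L)&(s<skip[1]*L))
    P=withdepth(n,np.c_[U.ravel(),V.ravel()][k],d);P=P[abs(P[:,2]-np.median(P[:,2]))<.09]
    S=np.array(get_state()['orientation']);c0=P.mean(0)
    cam=np.array(get_calibration(n)['position']);c0=c0+.007*(c0-cam)/np.linalg.norm(c0-cam)
    def ax(x):
        u=np.array([x[2],x[3],1.]);return c0+[x[0],x[1],0],u/np.linalg.norm(u)
    def f(x):
        c,u=ax(x);return (np.linalg.norm(np.cross(P-c,u),axis=1)-.010)*1e3
    r=least_squares(f,[0,0,-.34,.05],loss='soft_l1');c,u=ax(r.x)
    o,ry=ray(n,[tip]);ry=ry[0]/np.linalg.norm(ry[0])
    k=np.linalg.lstsq(np.c_[u,-ry],o-c,rcond=None)[0];T=c+u*k[0]
    print('N',len(P),'rms mm',np.sqrt(np.mean(r.fun**2)).round(2),'axis',u.round(3),'tip',T.round(4),'miss',np.linalg.norm(T-o-ry*k[1]).round(4))
    return T,u
E
python3 - <<'E'
from fit import *
T,u=fit('scene4',(72,265.5),(98,291),(.27,.62),(104.75,297.5))
s=get_state();p=np.array(s['position']);R=np.array(s['orientation'])
print('tool xy comps',u@R[:,0],u@R[:,1],'tilt',np.arccos(u[2]),'rel',T-p)
k=(p[:2]-T[:2])@u[:2]/(u[:2]@u[:2]);print('point of axis at tcp xy: dist from tip',k,'z',T+k*u)
a=np.radians(-9.1);nn=np.array([-np.sin(.35)*np.cos(a),-np.sin(.35)*np.sin(a),np.cos(.35)]);print('n',nn,'angle',np.arccos(u@nn))
E
```

```text
N 150 rms mm 1.11 axis [-0.31   0.06   0.949] tip [ 0.4306 -0.3291  0.1908] miss 0.0004
tool xy comps -0.31815583811824366 -0.012108918631572377 tilt 0.32135346841752777 rel [ 0.0436785  -0.0074718  -0.06886619]
point of axis at tcp xy: dist from tip 0.14026692490845402 z [ 0.38710294 -0.32069104  0.32389631]
n [-0.33858203  0.05423205  0.93937271] angle 0.03044466480149913
```

servo_tool(
  commands=[
    [[0,0,0.15,0],[0.08,0.311,0,0],[0.08,0.311,0,0],[0.08,0.311,0,0],[0.08,0.311,0,0],[0.08,0.311,0,0],[0.08,0.311,0,0],[0.08,0.311,0,0],[0.08,0.311,0,0],[0,0,0,0]],
  ],
)

```text
time_s: 16.08
position: [0.4833, 0.0537, 0.2824]
orientation: [[0.988, -0.152, -0.003], [-0.152, -0.988, 0.001], [-0.003, -0.0, -1.0]]
force: [1.3, -1.3, -1.3]
grip_width: 0.0198
grasp_force: 20.0
```

servo_tool(
  commands=[
    [[0,0,-0.15,0],[0,0,-0.15,0],[0,0,-0.15,0],[0,0,-0.05,0],[0,0,0,0],[0,0,0,0],[0,0,0,0]],
  ],
)

```text
time_s: 16.95
position: [0.4839, 0.0509, 0.2096]
orientation: [[0.988, -0.157, 0.001], [-0.157, -0.988, -0.0], [0.001, -0.0, -1.0]]
force: [1.2, 0.1, -1.8]
grip_width: 0.0195
grasp_force: 20.0
```

Run:
```python
from h import *
s=get_state();p=np.array(s['position']);print(p,s['force'])
ims=[];T=p+[.0437,-.0075,-.0689]
for n in('scene','top'):
    im,d=snap(n,n+'5');c=get_calibration(n);R=np.array(c['orientation'])
    u,v=cv2.projectPoints(np.array([T]),cv2.Rodrigues(R.T)[0],-R.T@np.array(c['position']),np.array(c['intrinsics']),np.array(c['dist_coeffs']))[0].ravel()
    x=int(u)-30;y=int(v)-30;print(n,u,v,x,y);w=cv2.resize(im[y:y+60,x:x+60],(400,400),interpolation=2)
    cv2.drawMarker(w,(int((u-x+.5)*400/60),int((v-y+.5)*400/60)),(255,0,255),1,12,1);ims.append(w)
cv2.imwrite('pics/v5.png',np.hstack(ims))
```

```text
[0.48392016 0.05092942 0.20955677] [ 1.15313333  0.14114375 -1.79206187]
scene 254.5212683325565 198.33079271948307 224 168
top 258.01733288997 179.82135932262625 228 149
```

View pics/v5.png

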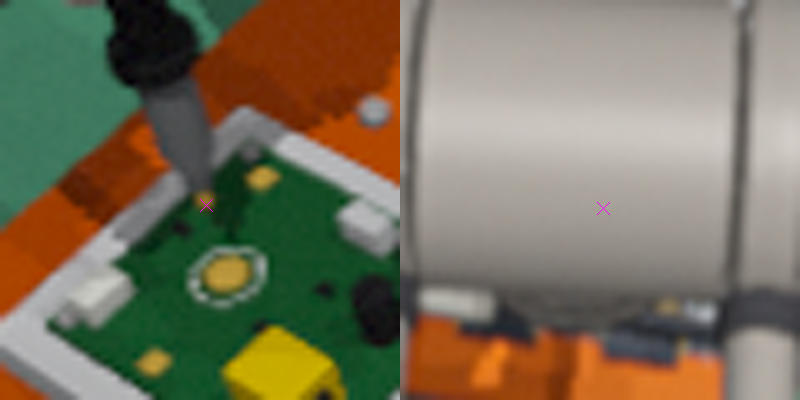

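The scene crop shows the tip end at (205,205), right on the predicted marker (206,207), with the ringed pad at (228,273). The top view is blocked by the arm. Now approaching along the board normal.

servo_tool(
  commands=[
    [[-0.02,0.008,0,0],[0.022,-0.004,-0.062,0],[0.022,-0.004,-0.062,0],[0.022,-0.004,-0.062,0],[0,0,0,0],[0,0,0,0],[0,0,0,0]],
  ],
)

```text
time_s: 17.92
position: [0.4906, 0.0504, 0.1813]
orientation: [[0.988, -0.157, 0.001], [-0.157, -0.988, -0.0], [0.001, 0.0, -1.0]]
force: [0.1, 0.7, -0.7]
grip_width: 0.0196
grasp_force: 20.0
```

Run:
```python
from h import *
import time
s=get_state();p=np.array(s['position']);T=p+[.0437,-.0075,-.0689];P=np.array([.538,.0424,.103]);n=np.array([-.3386,.0542,.9394])
print(p,s['force'],s['time_s']);e=T-P;print('h',e@n,'lat',e-(e@n)*n)
im,d=snap('scene','scene6')
def pr(X):
    c=get_calibration('scene');R=np.array(c['orientation']);return cv2.projectPoints(np.array([X]),cv2.Rodrigues(R.T)[0],-R.T@np.array(c['position']),np.array(c['intrinsics']),np.array(c['dist_coeffs']))[0].ravel()
print('pred tip',pr(T),'pad',pr(P))
m=cv2.inRange(cv2.cvtColor(im,cv2.COLOR_BGR2HSV),(8,80,60),(35,255,255))
for v in range(198,216):print(v,''.join('#' if m[v,u] else '.' for u in range(245,272)))
F=[]
for _ in range(6): camera('scene');F.append(get_state()['force'])
print(np.mean(F,0),np.std(F,0))
```

```text
[0.49057341 0.0504193  0.18125417] [ 0.07342264  0.72575478 -0.74096428] 17.925
h 0.01007727794925508 lat [-3.14426598e-04 -2.68932715e-05 -1.12424382e-04]
pred tip [256.67567256 205.7170523 ] pad [257.80415348 208.49916677]
198 ...........................
199 ...........................
200 ...........................
201 ...........................
202 ...........................
203 ...........................
204 ...........##..............
205 ..........###..............
206 ...........####............
207 ..........######...........
208 .........########..........
209 .........########..........
210 ..........######...........
211 ...........####............
212 ...........................
213 ...........................
214 ...........................
215 ...........................
[-0.12939502  0.23979261 -1.42043261] [0.4205481  0.41954175 0.18419745]
```

servo_tool(
  commands=[
    [[0.0045,-0.0007,-0.0125,0],[0.0045,-0.0007,-0.0125,0],[0.0045,-0.0007,-0.0125,0],[0,0,0,0],[0,0,0,0]],
  ],
)

```text
time_s: 18.9
position: [0.4924, 0.0501, 0.1753]
orientation: [[0.988, -0.157, -0.0], [-0.157, -0.988, -0.0], [-0.0, 0.0, -1.0]]
force: [0.2, -0.2, -1.1]
grip_width: 0.0196
grasp_force: 20.0
```

```bash
cat > ff.py <<'E'
from h import *
F=[];Q=[]
for _ in range(6):
    im,d=camera('scene');s=get_state();F.append(s['force']);Q.append(s['position'])
p=np.mean(Q,0);T=p+[.0437,-.0075,-.0689];P=np.array([.538,.0424,.103]);n=np.array([-.3386,.0542,.9394]);e=T-P
print('F',np.mean(F,0).round(2),'F.n',(np.mean(F,0)@n).round(2),'p',p.round(4),'h mm',(e@n*1e3).round(2),'lat',((e-(e@n)*n)*1e3).round(1),s['time_s'])
cv2.imwrite('pics/last.png',im);np.save('pics/last.npy',d)
E
python3 ff.py
```

```text
F [ 0.05  0.29 -1.37] F.n -1.29 p [0.4925 0.0501 0.1754] h mm 3.9 lat [-0.5  0.  -0.2] 19.2
```

servo_tool(
  commands=[
    [[0.0045,-0.0007,-0.0125,0],[0.0045,-0.0007,-0.0125,0],[0,0,0,0],[0,0,0,0]],
  ],
)

```text
time_s: 19.7
position: [0.4938, 0.0499, 0.1717]
orientation: [[0.988, -0.157, 0.0], [-0.157, -0.988, -0.0], [0.0, 0.0, -1.0]]
force: [0.0, 0.4, -0.7]
grip_width: 0.0197
grasp_force: 20.0
```

```bash
python3 ff.py
```

```text
F [-0.76  0.02  0.01] F.n 0.27 p [0.4938 0.0499 0.1716] h mm -0.09 lat [-0.5  0.  -0.2] 20.0
```

Contact made, about 1.6 N so far. Pushing roughly 2.5 mm further.

servo_tool(
  commands=[
    [[0.003,-0.0005,-0.008,0],[0.003,-0.0005,-0.008,0],[0,0,0,0],[0,0,0,0],[0,0,0,0]],
  ],
)

```text
time_s: 20.62
position: [0.4947, 0.0498, 0.1692]
orientation: [[0.988, -0.157, -0.0], [-0.157, -0.988, -0.0], [-0.0, 0.0, -1.0]]
force: [-1.0, 0.1, 1.6]
grip_width: 0.0199
grasp_force: 20.0
```

```bash
python3 ff.py
python3 - <<'E'
from h import *
im=cv2.imread('pics/last.png');d=np.load('pics/last.npy')
m=cv2.inRange(cv2.cvtColor(im,cv2.COLOR_BGR2HSV),(8,80,60),(35,255,255))
g=cv2.cvtColor(im,cv2.COLOR_BGR2GRAY)
for v in range(186,216):print(v,''.join('#' if m[v,u] else '.' for u in range(240,275)),' '.join('%3d'%g[v,u] for u in range(246,268)))
from fit import fit
# probe axis: barrel/grip/collar points between body and cone
W=[(u,v) for v in range(165,200) for u in range(240,265)]
P=withdepth('scene',W,d);k=(P[:,2]>.125)&(P[:,2]<.21)
for v in range(172,204,4):
    r=[(u,withdepth('scene',[(u,v)],d)[0]) for u in range(240,268)]
    r=[(u,q) for u,q in r if q[2]>.105+ (q[0]-.538)*.36+.008]
    if r:print(v,r[0][0],r[-1][0],np.mean([q for _,q in r],0).round(4))
E
```

```text
F [-1.05  0.11  0.94] F.n 1.24 p [0.4947 0.0498 0.1692] h mm -2.69 lat [-0.5  0.  -0.2] 20.925
186 ..##.......................########  13  12  13  10  10   7   8  18  17  15  18  68 120 136 135 135 137 129 117 109  80  60
187 .###.......................########  16   8  14  12  15  11  13  12  19  29  24  67 118 136 137 137 133 121 120 118 113  95
188 ####..........................#####   9  12  11   8  17  17  13  14  15  24  18  68 110 121 117 105 113 120 121 120 119 118
189 ####............................###   9  10  16   2  15  18  17  17  24  17  31  83 118 113  92  86  91 101 122 122 121 121
190 #####.............................#  14  10  14  24  18  10  20  21  16  18  59 103 109  83  82  93  85  60  70 102 123 121
191 #####..............................  10  13  23  25  23  21  22  23  19  19  81 110  77  46  64  80  74  43  35  56  87 144
192 #######............................  42  16  19  20  16  18  20  25  38  49  63  67  40  36  42  47  43  31  34  36  40  82
193 ########..............###..........  83  65  27  28  28  30  43  53  54  59  64  47  33  35  31  50  74  
[... 2414 characters left out ...]
 116 124  86  68  57  55  55  54  52
213 ...................................  55  55  55  53  55  54  54  69  83  89 115 123 108  72  70  61  55  54  56  55  55  54
214 ...................................  56  54  55  55  57  56  57  55  57  62  69  71  66  55  52  52  52  54  57  55  51  54
215 ...................................  54  56  55  55  55  55  57  54  53  55  53  55  56  54  54  54  51  49  54  53  55  54
172 240 252 [0.5189 0.0258 0.2653]
176 240 251 [0.5148 0.0291 0.2428]
180 240 253 [0.5086 0.04   0.2077]
184 245 257 [0.5158 0.0466 0.1889]
188 244 257 [0.5353 0.0157 0.2315]
192 246 256 [0.5466 0.0049 0.2408]
196 250 258 [0.5277 0.0412 0.1547]
200 251 259 [0.5312 0.0403 0.1409]
```

The force along the board normal is about 2.5 N, so the spring is near half travel. The cone ends at about (257,207), right above the pad centre at (257.8,208.5). Handing in.

```bash
python3 -c "
from rig import *
print(hand_in())"
```

```text
the job is handed in; nothing more can be done
None
```

The job is handed in, with no verdict returned: the lever was swung to the arrow's middle notch and released, and the probe was held on the ringed pad at about 2.5 N, with the spring near half travel and about 0.03 rad off square (measured before pressing).

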